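# Set out for a slide batch: join the trays, find the full slide box

### The arm

A 6-joint arm with a two-finger parallel gripper is mounted at the origin on a cart in front of the work surface, level with it; the furniture and walls round the work are solid. World frame = base frame: x ahead of the robot, y to its left, z up, the work surface at z = 0. Lengths are in m, angles in rad, forces in N, time in s.
With the tool pointing down it reaches from about 0.35 to 0.775 m from the base axis. Payload 7.3 kg.
Tool frame: the origin (TCP) lies midway between the tips of the shut fingers; the grasp point (between the pads) lies 19 mm behind it (env.grip_depth is the distance from the TCP to the grasp point, in m); z points along the fingers, y is the direction in which the jaws open and shut (so a half turn about z gives the same grasp; the last joint's range is limited). The gripper opens to 92 mm and grips with 3 to 60 N. Pads are 19 mm wide; open, the fingers measure 130 mm over their backs; the gripper's body (75 mm by 190 mm) begins 47 mm behind the grasp point.
Start: joints at [1.043, 0.342, 1.524, -0, 1.275, -0.146], TCP at [0.196, 0.487, 0.227] pointing down, gripper open.
Joint ranges: [-2.53, 2.53], [-0.77, 2.02], [0.04, 2.7], [-1, 4.14], [0.28, 2.66], [-3.11, 3.11]. Speed limits (rad/s): [2.57, 2.57, 3.14, 3.14, 3.14, 3.14].

### API

Orientations are given as a 3x3 rotation matrix whose columns are the frame's x, y, z axes.
In Python, from rig import env, cams, job gives the robot as it stands.
- The arm moves only by the tool arm_command, never from a script. Its argument "motion" is a list of rows, each a list of 4 numbers: the shift along the world's x, y, z in mm, then the turn about the world's z in degrees. A call has 1 to 20 rows; each row shifts and turns the pose as measured when the row begins; what a row does not reach is not made up. A row lasts 1/8 s, in which the tool goes at most 62.5 mm and 10.7 degrees, less where a joint would pass 70% of its speed; a pose out of reach is approached as far as the arm can. A call is refused whole if a number of a shift passes 62.5 or a number of a turn 10.7, either way. A call with a gripper value outside its range is refused whole. "claw" is the closure, from -1 (fully open) to 1 (shut), set as the call begins (left out, the last holds). The fingers move at their own pace and stop on an object; "grip_force" is the grip in N (left out, the last holds). Time passes only in rows, so rows that do not move let the fingers close. It gives the time, the measured TCP pose, the force and the opening at its end, in the units of the state.
- env.get_obs(): the state, without advancing time (a new reading comes with each control period).
- cams.snapshot(name): name is "scene" or "top" or "wrist"; returns the picture (420x560x3 uint8, red, green, blue); there is no depth.
- cams.camera_info(name): a dict with "fov_y" (degrees; the focal length in pixels is half the picture's height over the tangent of half this angle, whatever the lens; pixels are square), "cx", "cy" (the principal point, pixels), "view" (4x4, takes a point from world to camera coordinates). Camera axes: x right, y up, looking along -z (the intrinsics and any distortion apply to the point x, -y, -z); pixel columns grow to the right and rows downward; lengths in m; the calibration is good to about 2 mm. The wrist camera is an equidistant fisheye: a pixel r from the principal point sees the ray r / f radians off the axis. A picture is of the moment at which its call begins: read the wrist's pose just before it. camera_info takes no time and is no camera call; for the wrist camera it gives the pose at the moment of the call.
- job.job_done(): hands the job in, once; it reports no verdict.
The state is a dict: "clock": time; "joint_pos": joint angles; "qvel": joint speeds; "joint_torque": joint torques, N m; "tcp_pos": TCP position; "tool_rot": TCP orientation; "contact_force": force on the tool from outside, world axes, zero at the start; "ft_torque": the same for the moment, N m; "width": finger opening in m.
Only numpy, scipy, OpenCV 4.12 (cv2) and the standard library are available. Lean on these libraries where they do the work, as an engineer would, in place of code of your own. Each camera call takes 0.05 s, during which the arm holds its last target.

### The job

We are about to lay out a batch of slides: first push the loose near slide tray away from you until its long side lies against the fixed far tray, with no gap anywhere along the join. Then heft the three identical closed slide boxes one after another, lifting each clear of the bench and setting it back down flat on the bench, to find by feel the full one, clearly the heaviest (if that is the third, keep it in hand). Finish while holding the full box still and level in the gripper above the joined trays, over 10 cm above the bench: do not put it down or let go, and leave the bottles and the timer alone.

Things in the scene. Friction and masses are not known exactly. Their poses are not given: they have to be found in the camera images.
- far_tray: white plastic slide tray, fixed to the bench, a few glass slides already in it; 120 (its x) x 200 (its y) mm, rim 16 mm high and 3 mm thick, x pointing away from the robot within 0.1 rad; origin at the centre of its underside, so its near long side is the plane x = -60 mm of its own frame; to its left stands the fixed computer tower, 0.39 m tall, filling x > 0.51 m between y = 0.13 and 0.31 m: keep gripper and wrist clear of it
- near_tray: identical white slide tray, empty, 0.22 kg, loose, lying between the robot and the far tray with a gap of 15 to 50 mm and up to 0.1 rad askew to it; 120 (its x, away from the robot) x 200 (its y) mm, upright rim 16 mm high all round; origin at the centre of its underside; its near long side, to push on with the fingertips close to the bench, is the plane x = -60 mm of its own frame; the trays' ends need not line up exactly (within 40 mm)
- near_tray_left_corner (a point): the left end of the near tray's far long side, 8 mm up (near_tray frame x = +60, y = +100 mm); touches the far tray's near side when joined
- near_tray_right_corner (a point): the right end of the near tray's far long side, 8 mm up (near_tray frame x = +60, y = -100 mm); touches the far tray's near side when joined
- slide_box_1_mid (a point): centre of a closed cardboard box of glass slides lying flat on the bench to the right of the trays, 58 (its x) x 80 (its y) x 30 mm high, so its centre is 15 mm above the bench; rigid, grasp from above across the 58 mm; the three boxes look alike and change places; the full one weighs 0.3 to 0.45 kg, the other two at least 0.15 kg less; nothing but the weight tells them apart
- slide_box_2_mid (a point): centre of another such box, same size and looks
- slide_box_3_mid (a point): centre of another such box, same size and looks
- stain_bottle_a: bystander: brown glass bottle with black cap, 48 mm across, 104 mm tall, loose, left of the trays; origin at the centre of its underside
- stain_bottle_b: bystander: a second such bottle beside it
- bench_timer: bystander: small bench timer, 58 x 62 x 18 mm, loose, left of the near tray; origin at the centre of its underside

How it is judged:
By the outcome, as a careful person would: the job done as asked, in the order asked, and still so for the second after the job is handed in, while the arm keeps its last pose, push and grip.
It also fails if it takes over 72 s, if anything falls off the work surface, if the arm or the gripper's body presses on something with over 40 N, if the wrist force passes 120 N, or if a joint passes its speed limit or range.

## Working session

There is one attempt and no reset: what is moved stays moved. The work goes in short steps, Python scripts to look and compute and a tool call to move; the robot and the scene stay as the last step left them, time stands still between calls to the robot, and variables do not carry over. Pictures are saved under pics/ and viewed, and the job is handed in when it is done.

Besides the shell and the picture viewer there is one more tool, called as name(argument=value, ...) on one line, values as JSON. arm_command: Moves the arm, as the interface text tells. Its arguments: {"type":"object","properties":{"motion":{"type":"array"},"claw":{"type":"number"},"grip_force":{"type":"number"}},"required":["motion"]}

```bash
mkdir -p pics; ls; python3 - <<'E'
from rig import env,cams,job
import cv2
o=env.get_obs();print(o)
for n in ["scene","top","wrist"]:
    print(n,cams.camera_info(n))
for n in ["scene","top"]:
    cv2.imwrite(f"pics/{n}0.png",cams.snapshot(n)[:,:,::-1])
E
```

```text
pics
{'clock': 0.0, 'joint_pos': array([ 1.04296266e+00,  3.42686572e-01,  1.52504363e+00, -4.27876716e-05,
        1.27537588e+00, -1.46013686e-01]), 'qvel': array([ 1.24735671e-04, -1.71665519e-03, -6.04487839e-04, -7.98827876e-06,
        1.90507576e-03,  9.15362270e-04]), 'joint_torque': array([-3.94507069e-04, -4.31224322e+01, -2.44219369e+01,  7.18078902e-02,
        5.58430958e-02, -1.11253182e-04]), 'tcp_pos': array([0.19540727, 0.48683216, 0.22605443]), 'tool_rot': array([[-9.27992618e-01,  3.72597871e-01, -7.26898503e-04],
       [ 3.72598536e-01,  9.27991685e-01, -1.32807418e-03],
       [ 1.79718155e-04, -1.50328435e-03, -9.99998854e-01]]), 'contact_force': array([-0.16475647, -0.55891545, -0.46905522]), 'ft_torque': array([-0.01724435,  0.06667922, -0.04120502]), 'width': 0.09215010204538021}
scene {'fov_y': 53.11252170328252, 'cx': 280.4350144279328, 'cy': 202.13096173306468, 'view': array([[-0.88128934, -0.47249101, -0.00901881,  0.48256434],
       [ 0.35826704, -0.68044095,  0.63925335, -0.26045998],
       [-0.30817823,  0.56013602,  0.76894331, -0.9108865 ],
       [ 0.        ,  0.        ,  0.        ,  1.        ]])}
top {'fov_y': 55.42130973427099, 'cx': 275.44206832940176, 'cy': 210.5915761516859, 'view': array([[ 0.009912  , -0.99980204,  0.0172521 , -0.05329203],
       [ 0.99230457,  0.01196427,  0.12324166, -0.55565373],
       [-0.12342367,  0.01589777,  0.99222672, -1.12346194],
       [ 0.        ,  0.        ,  0.        ,  1.        ]])}
wrist {'fov_y': 65.70646984690485, 'cx': 277.97828092925977, 'cy': 203.86871046310515, 'view': array([[ 0.37284453,  0.92789158, -0.00204132, -0.52470636],
       [-0.89123304,  0.35750042, -0.27910057,  0.03591354],
       [-0.25824529,  0.10588041,  0.96025971, -0.39108476],
       [ 0.        ,  0.        ,  0.        ,  1.        ]])}
```

View pics/scene0.png

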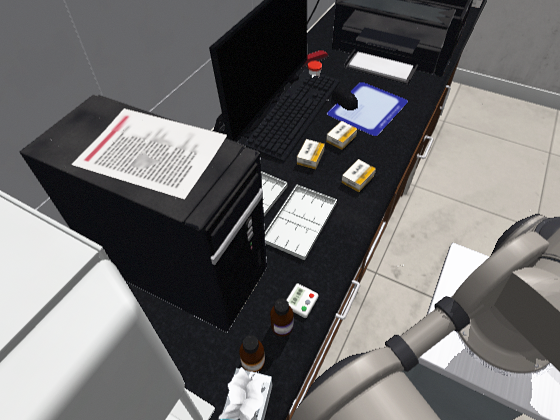

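View pics/top0.png

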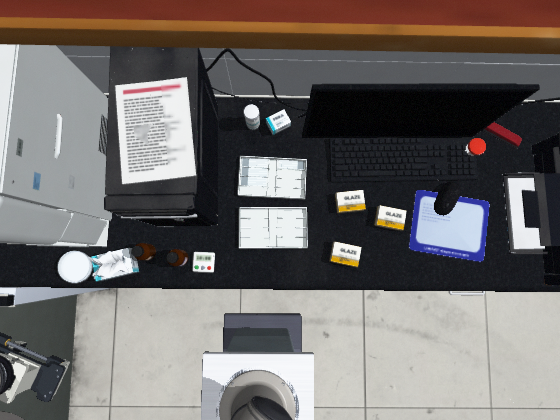

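The top view shows the trays at about (272,178) and (273,228). The three boxes are at (350,201), (390,217) and (346,254), the timer at (204,261) and the bottles at (145–178,255). I'll enlarge it for corner picking.

```bash
cat > h.py <<'E'
import numpy as np,cv2
from rig import env,cams,job
def px2w(name,u,v,z,info=None):
    i=info or cams.camera_info(name); f=210/np.tan(np.radians(i["fov_y"]/2)); V=np.array(i["view"])
    x=(u-i["cx"])/f; y=(v-i["cy"])/f
    if name=="wrist":
        r=np.hypot(x,y); s=np.tan(r)/r if r>1e-9 else 1; x*=s;y*=s
    d=V[:3,:3].T@np.array([x,-y,-1]); c=-V[:3,:3].T@V[:3,3]
    return c+d*(z-c[2])/d[2]
E
python3 - <<'E'
import cv2
a=cv2.imread("pics/top0.png")
c=a[145:260,225:325];cv2.imwrite("pics/t_tr.png",cv2.resize(c,None,fx=5,fy=5,interpolation=cv2.INTER_CUBIC))
c=a[180:275,320:415];cv2.imwrite("pics/t_bx.png",cv2.resize(c,None,fx=6,fy=6,interpolation=cv2.INTER_CUBIC))
E
```

```text
(no output)
```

View pics/t_tr.png

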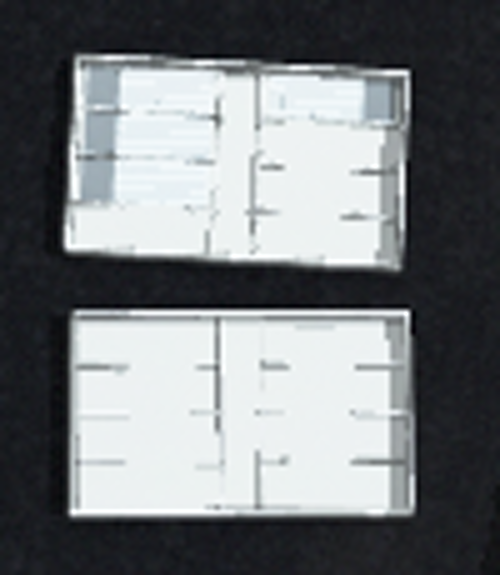

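View pics/t_bx.png

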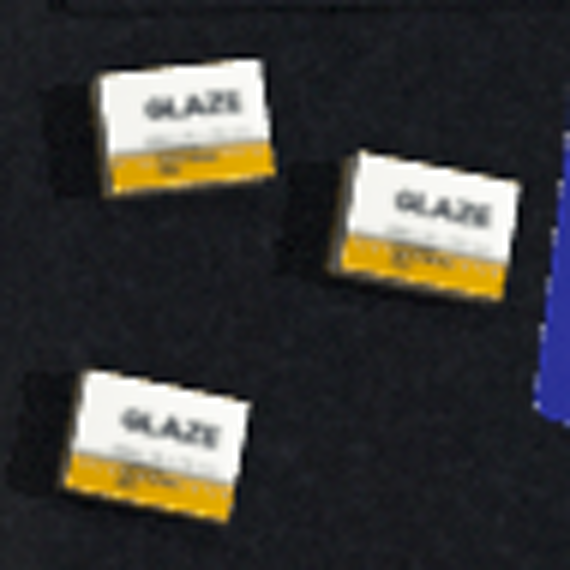

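```bash
python3 - <<'E'
from h import *
def fit(pts,u0,v0,s,z,lx,ly):
    W=np.array([px2w("top",u0+(x+.5)/s-.5,v0+(y+.5)/s-.5,z)[:2] for x,y in pts])
    c=W.mean(0)
    # order: far-left, far-right, near-right, near-left
    yv=((W[0]-W[1])+(W[3]-W[2]))/2; xv=((W[0]-W[3])+(W[1]-W[2]))/2
    ay=np.arctan2(-yv[0],yv[1]); ax=np.arctan2(xv[1],xv[0])
    a=(ay*ly+ax*lx)/(lx+ly)
    print(c.round(4),"sz",np.linalg.norm(xv).round(4),np.linalg.norm(yv).round(4),"ang",ay.round(3),ax.round(3))
    print(W.round(4).tolist())
fit([(76,56),(410,72),(402,268),(65,250)],225,145,5,.016,.12,.2)
fit([(70,312),(411,312),(414,515),(69,515)],225,145,5,.016,.12,.2)
fit([(103,76),(263,60),(275,176),(113,193)],320,180,6,.03,.058,.08)
fit([(360,152),(520,182),(504,300),(340,272)],320,180,6,.03,.058,.08)
fit([(86,370),(250,402),(228,523),(68,488)],320,180,6,.03,.058,.08)
for n,u,v,z in [("timer",204,261,.018),("bottleb cap",178,257,.104),("bottlea",145,253,.104)]: print(n,px2w("top",u,v,z))
E
```

```text
[ 0.6598 -0.0371] sz 0.1183 0.1999 ang -0.038 -0.037
[[0.7224, 0.0608], [0.7155, -0.1393], [0.5966, -0.1346], [0.6048, 0.0648]]
[ 0.5095 -0.0404] sz 0.1192 0.2009 ang 0.011 0.016
[[0.5679, 0.0611], [0.5703, -0.14], [0.451, -0.1417], [0.4489, 0.0591]]
[ 0.589  -0.2683] sz 0.0576 0.0795 ang 0.115 0.08
[[0.6132, -0.2266], [0.6222, -0.3053], [0.5649, -0.3102], [0.5556, -0.231]]
[ 0.5412 -0.3859] sz 0.0592 0.0799 ang -0.167 -0.175
[[0.5772, -0.352], [0.5634, -0.4301], [0.5056, -0.4205], [0.5184, -0.341]]
[ 0.4338 -0.2515] sz 0.0581 0.0793 ang -0.193 -0.179
[[0.4696, -0.2171], [0.4551, -0.2961], [0.3973, -0.2846], [0.4131, -0.208]]
timer [0.40925488 0.15724527 0.018     ]
bottleb cap [0.41946917 0.21315529 0.104     ]
bottlea [0.42920119 0.30140913 0.104     ]
```

arm_command(motion=[[20, -50, 0, 2], [20, -50, 0, 2], [20, -50, 0, 2], [20, -50, 0, 2], [20, -50, 0, 2], [20, -50, 0, 2], [20, -50, 0, 2], [20, -50, 0, 2], [20, -50, 0, 2], [20, -50, 0, 2]], claw=-1)

```text
clock: 1.35
tcp_pos: [0.3966, -0.0268, 0.2239]
tool_rot: [[-1.0, 0.014, 0.0], [0.014, 1.0, -0.003], [-0.0, -0.003, -1.0]]
contact_force: [1.2, 0.9, 0.6]
width: 0.0919
```

arm_command(motion=[[0, -14, -50, -1.3], [0, 0, -50, 0], [0, 0, -50, 0], [0, 0, -40, 0], [0, 0, -20, 0], [0, 0, 0, 0]])

```text
clock: 2.1
tcp_pos: [0.3973, -0.0458, 0.0079]
tool_rot: [[-0.999, 0.045, 0.003], [0.045, 0.999, -0.004], [-0.003, -0.004, -1.0]]
contact_force: [-0.3, 0.4, -0.4]
width: 0.0919
```

```bash
python3 - <<'E'
from h import *
o=env.get_obs();print(o["clock"],o["tcp_pos"],o["tool_rot"],o["contact_force"],o["ft_torque"])
cv2.imwrite("pics/w1.png",cams.snapshot("wrist")[:,:,::-1])
E
```

```text
2.1 [ 0.3973164  -0.04576986  0.00791244] [[-0.9989883   0.04489923  0.00253864]
 [ 0.04488891  0.99898404 -0.00398437]
 [-0.00271495 -0.00386638 -0.99998884]] [-0.3334634   0.44174621 -0.38322959] [ 0.05821397 -0.00964104 -0.03051287]
```

View pics/w1.png

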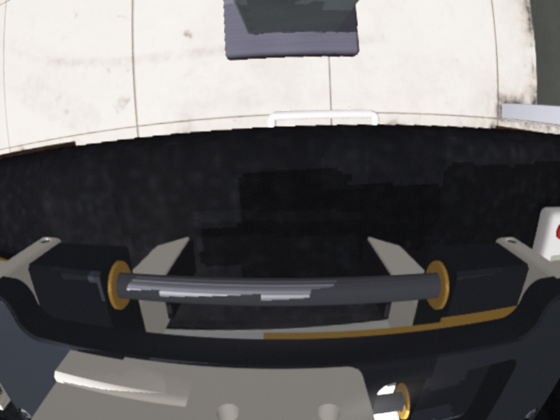

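arm_command(motion=[[12, 3, 0, 0.4], [12, 0, 0, 0], [8, 0, 0, 0], [5, 0, 0, 0], [5, 0, 0, 0], [5, 0, 0, 0]])

```text
clock: 2.9
tcp_pos: [0.4499, -0.0429, 0.0116]
tool_rot: [[-0.999, 0.037, 0.009], [0.036, 0.999, -0.006], [-0.009, -0.006, -1.0]]
contact_force: [-1.2, -0.4, -0.1]
width: 0.0918
```

arm_command(motion=[[5, 0, -3, 0], [5, 0, -1, 0], [4, 0, 0, 0], [3, 0, 0, 0]])

```text
clock: 3.4
tcp_pos: [0.4671, -0.0428, 0.007]
tool_rot: [[-0.999, 0.037, 0.007], [0.037, 0.999, -0.005], [-0.007, -0.005, -1.0]]
contact_force: [-2.5, -0.3, 1.5]
width: 0.0923
```

```bash
python3 - <<'E'
from h import *
o=env.get_obs();print(o["clock"],o["tcp_pos"],o["tool_rot"],o["contact_force"],o["ft_torque"])
a=cams.snapshot("top")[:,:,::-1]
cv2.imwrite("pics/t2.png",cv2.resize(a[145:260,225:325],None,fx=5,fy=5,interpolation=cv2.INTER_CUBIC))
E
```

```text
3.4 [ 0.46711887 -0.04277158  0.00703295] [[-0.99929783  0.03683348  0.00686643]
 [ 0.03679637  0.9993079  -0.00545389]
 [-0.00706256 -0.0051974  -0.99996155]] [-2.49312994 -0.33329995  1.48415082] [0.04529453 0.34211378 0.01676386]
```

View pics/t2.png

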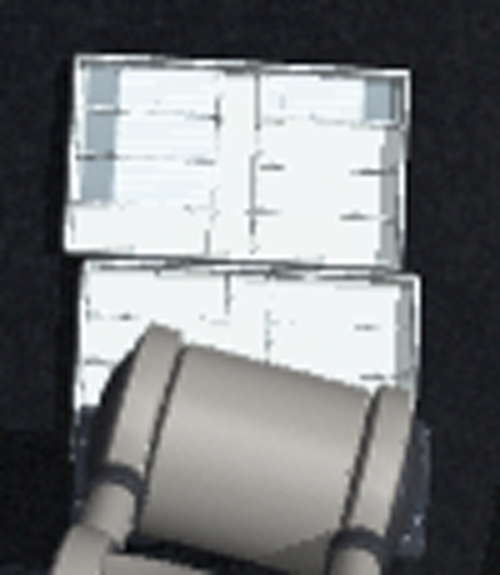

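The near tray is almost touching the far tray. Its far edge runs from crop (85,262) to (418,273), and the far tray's near edge is just above it. I'll keep pushing gently.

arm_command(motion=[[3, 0, 0, 0], [3, 0, 0, 0]])

```text
clock: 3.7
tcp_pos: [0.4706, -0.0423, 0.0067]
tool_rot: [[-0.999, 0.037, 0.0], [0.037, 0.999, -0.004], [-0.001, -0.004, -1.0]]
contact_force: [-14.4, -2.3, 10.3]
width: 0.0919
```

```bash
python3 - <<'E'
from h import *
o=env.get_obs();print(o["clock"],o["tcp_pos"],o["contact_force"],o["ft_torque"])
E
```

```text
3.7 [ 0.47059118 -0.0423169   0.0066652 ] [-14.35733473  -2.33713568  10.3159896 ] [-0.67571034  2.27322607 -0.54418035]
```

arm_command(motion=[[2, 0, 1, 0], [1, 0, 1, 0]])

```text
clock: 3.95
tcp_pos: [0.4704, -0.0422, 0.0077]
tool_rot: [[-0.999, 0.039, -0.007], [0.039, 0.999, -0.003], [0.007, -0.003, -1.0]]
contact_force: [-3.3, -2.3, -1.2]
width: 0.0916
```

```bash
python3 - <<'E'
from h import *
o=env.get_obs();print(o["clock"],o["tcp_pos"],o["tool_rot"],o["contact_force"],o["ft_torque"])
a=cams.snapshot("top")[:,:,::-1]
cv2.imwrite("pics/t3.png",cv2.resize(a[190:210,230:320],None,fx=8,fy=16,interpolation=cv2.INTER_CUBIC))
a=cams.snapshot("scene")[:,:,::-1]
cv2.imwrite("pics/s3.png",cv2.resize(a[160:270,240:360],None,fx=5,fy=5,interpolation=cv2.INTER_CUBIC))
E
```

```text
3.95 [ 0.47037879 -0.04215415  0.00772461] [[-0.99923162  0.03856803 -0.00697753]
 [ 0.03859001  0.9992505  -0.00304288]
 [ 0.00685494 -0.0033098  -0.99997103]] [-3.26076436 -2.27110465 -1.16352342] [-0.16264012  0.53446781 -0.1619744 ]
```

View pics/t3.png

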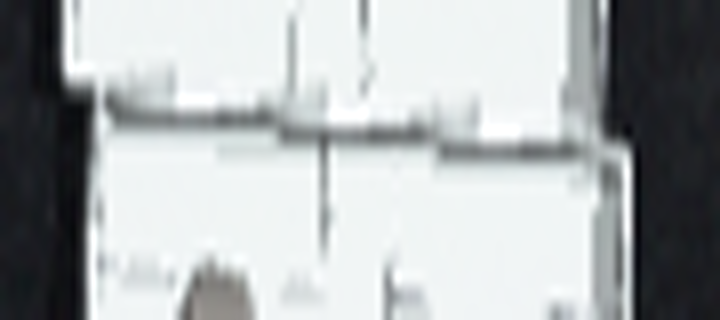

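View pics/s3.png

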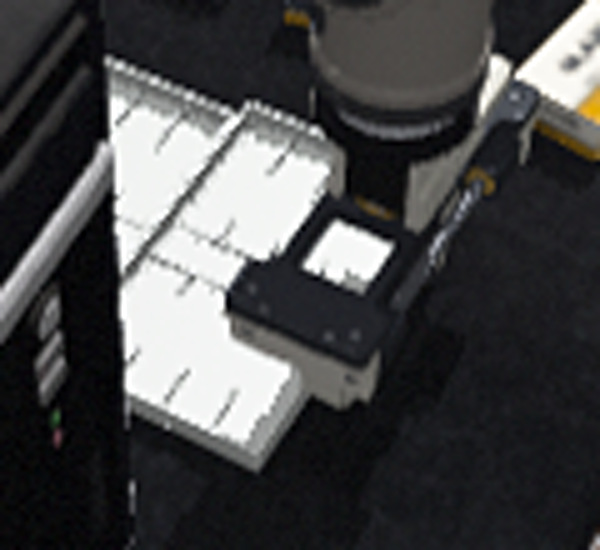

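arm_command(motion=[[4, 0, 0, 0], [4, 0, 0, 0], [4, 0, 0, 0]])

```text
clock: 4.42
tcp_pos: [0.4704, -0.0414, 0.0061]
tool_rot: [[-0.999, 0.039, -0.033], [0.039, 0.999, 0.0], [0.033, -0.001, -0.999]]
contact_force: [-15.0, -2.6, 10.9]
width: 0.0917
```

```bash
python3 - <<'E'
from h import *
o=env.get_obs();print(o["clock"],o["tcp_pos"],o["tool_rot"],o["contact_force"],o["ft_torque"])
E
```

```text
4.425 [ 0.47041321 -0.04144188  0.00613559] [[-9.98689328e-01  3.88718532e-02 -3.32957178e-02]
 [ 3.88907458e-02  9.99243466e-01  8.02652661e-05]
 [ 3.32736485e-02 -1.21473523e-03 -9.99445541e-01]] [-15.00664346  -2.60694717  10.92825673] [-0.74486697  2.45864093 -0.32670774]
```

arm_command(motion=[[-4, 0, 0, 0], [-12, 0, 0, 0], [-25, 0, 10, 0], [-20, 0, 50, 0], [0, 0, 50, 0]])

```text
clock: 5.05
tcp_pos: [0.4069, -0.041, 0.1163]
tool_rot: [[-0.999, 0.038, -0.033], [0.038, 0.999, 0.001], [0.033, -0.0, -0.999]]
contact_force: [1.0, -0.1, -0.2]
width: 0.0918
```

```bash
python3 - <<'E'
from h import *
o=env.get_obs();print(o["clock"],o["tcp_pos"],o["tool_rot"],o["contact_force"],o["joint_pos"])
a=cams.snapshot("top")[:,:,::-1]
cv2.imwrite("pics/t4.png",cv2.resize(a[190:210,230:320],None,fx=8,fy=16,interpolation=cv2.INTER_CUBIC))
E
```

```text
5.05 [ 0.40694231 -0.0409957   0.11629681] [[-9.98714067e-01  3.83408858e-02 -3.31691084e-02]
 [ 3.83274369e-02  9.99264691e-01  1.04141982e-03]
 [ 3.31846478e-02 -2.31206290e-04 -9.99449211e-01]] [ 1.01225154 -0.08469797 -0.23650881] [-0.28179601  0.29114109  1.95495852 -0.01027646  0.92767545 -1.8079431 ]
```

View pics/t4.png

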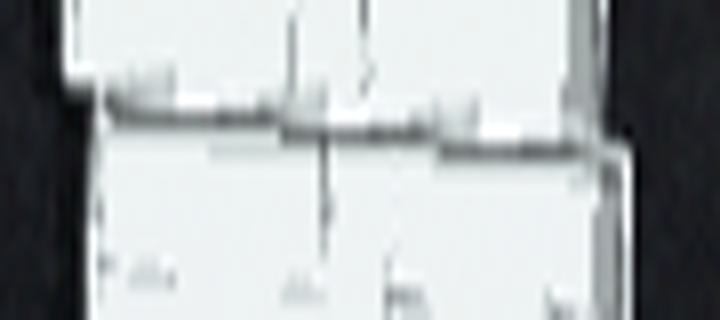

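arm_command(motion=[[3, -21, 0, -9.9], [3, -21, 0, -9.9], [3, -21, 0, -9.9], [3, -21, 0, -9.9], [3, -21, 0, -9.9], [3, -21, 0, -9.9], [3, -21, 0, -9.9], [3, -21, 0, -9.9], [3, -21, 0, -9.9], [0, -21, 0, -9.5], [0, 0, 0, 0]])

```text
clock: 6.48
tcp_pos: [0.4407, -0.2589, 0.1257]
tool_rot: [[0.238, 0.971, 0.008], [0.971, -0.238, 0.002], [0.004, 0.007, -1.0]]
contact_force: [-0.6, 0.6, -0.2]
width: 0.092
```

```bash
cat > st.py <<'E'
from h import *
o=env.get_obs();R=o["tool_rot"]
print(o["clock"],o["tcp_pos"].round(4),"yaw",np.degrees(np.arctan2(R[1,1],R[0,1])).round(2),"z",R[:,2].round(4),"F",o["contact_force"].round(2),"T",o["ft_torque"].round(3),"w",round(o["width"],4),"q",o["joint_pos"].round(2))
E
python3 st.py
```

```text
6.475 [ 0.4407 -0.2589  0.1257] yaw -13.77 z [ 0.0079  0.0021 -1.    ] F [-0.58  0.56 -0.17] T [-0.026  0.147 -0.025] w 0.092 q [-0.69  0.42  1.71  0.01  1.01 -0.45]
```

arm_command(motion=[[-6, 6, -50, 3], [0, 0, -40, 0], [0, 0, -20, 0], [0, 0, 0, 0]])

```text
clock: 6.98
tcp_pos: [0.4348, -0.2498, 0.0141]
tool_rot: [[0.169, 0.986, 0.012], [0.986, -0.169, 0.001], [0.003, 0.011, -1.0]]
contact_force: [-0.6, -0.2, 0.8]
width: 0.0919
```

```bash
python3 st.py
```

```text
6.975 [ 0.4348 -0.2498  0.0141] yaw -9.74 z [ 1.170e-02  8.000e-04 -9.999e-01] F [-0.62 -0.25  0.79] T [-0.047  0.071  0.072] w 0.0919 q [-0.68  0.58  1.84  0.01  0.72 -0.52]
```

arm_command(motion=[[0, -1, -7, -1], [0, 0, -1, 0], [0, 0, 0, 0]])

```text
clock: 7.35
tcp_pos: [0.4362, -0.251, 0.008]
tool_rot: [[0.184, 0.983, 0.015], [0.983, -0.184, -0.002], [0.001, 0.015, -1.0]]
contact_force: [-0.2, 0.2, 0.7]
width: 0.0921
```

arm_command(motion=[[0, 0, 0, 0], [0, 0, 0, 0], [0, 0, 0, 0], [0, 0, 0, 0], [0, 0, 0, 0], [0, 0, 0, 0]], claw=1, grip_force=20)

```text
clock: 8.1
tcp_pos: [0.4367, -0.2515, 0.009]
tool_rot: [[0.184, 0.983, 0.017], [0.983, -0.184, -0.003], [-0.0, 0.017, -1.0]]
contact_force: [0.3, 0.3, -0.4]
width: 0.0584
```

```bash
python3 st.py
```

```text
8.1 [ 0.4367 -0.2515  0.009 ] yaw -10.59 z [ 0.0167 -0.0032 -0.9999] F [ 0.25  0.26 -0.39] T [-0.093  0.124 -0.037] w 0.0584 q [-0.68  0.59  1.84  0.01  0.7  -0.5 ]
```

arm_command(motion=[[0, 0, 10, 0], [0, 0, 20, 0], [0, 0, 20, 0], [0, 0, 10, 0], [0, 0, 0, 0], [0, 0, 0, 0], [0, 0, 0, 0]])

```text
clock: 8.98
tcp_pos: [0.4358, -0.2509, 0.0712]
tool_rot: [[0.184, 0.983, 0.015], [0.983, -0.184, -0.002], [0.001, 0.015, -1.0]]
contact_force: [-0.6, 0.7, -0.0]
width: 0.0583
```

```bash
python3 st.py; python3 -c "
from h import *
F=[]
for k in range(6):
    cams.snapshot('top'); F.append(env.get_obs()['contact_force'])
F=np.array(F);print(F[:,2].round(2),F.mean(0))"; python3 st.py
```

```text
8.975 [ 0.4358 -0.2509  0.0712] yaw -10.59 z [ 0.0151 -0.002  -0.9999] F [-0.58  0.69 -0.02] T [-0.132  0.088 -0.044] w 0.0583 q [-0.68  0.48  1.8   0.01  0.85 -0.5 ]
[-0.25 -0.1  -1.04 -1.24 -0.35 -0.43] [ 0.11399956  0.1722799  -0.5678986 ]
9.275 [ 0.4361 -0.251   0.0716] yaw -10.59 z [ 0.0156 -0.0024 -0.9999] F [ 1.41  0.63 -0.43] T [-0.136  0.087  0.011] w 0.0589 q [-0.68  0.48  1.8   0.01  0.85 -0.5 ]
```

```bash
python3 - <<'E'
from h import *
cv2.imwrite("pics/s5.png",cv2.resize(cams.snapshot("scene")[80:260,250:450,::-1],None,fx=4,fy=4*.8))
E
```

```text
(no output)
```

View pics/s5.png

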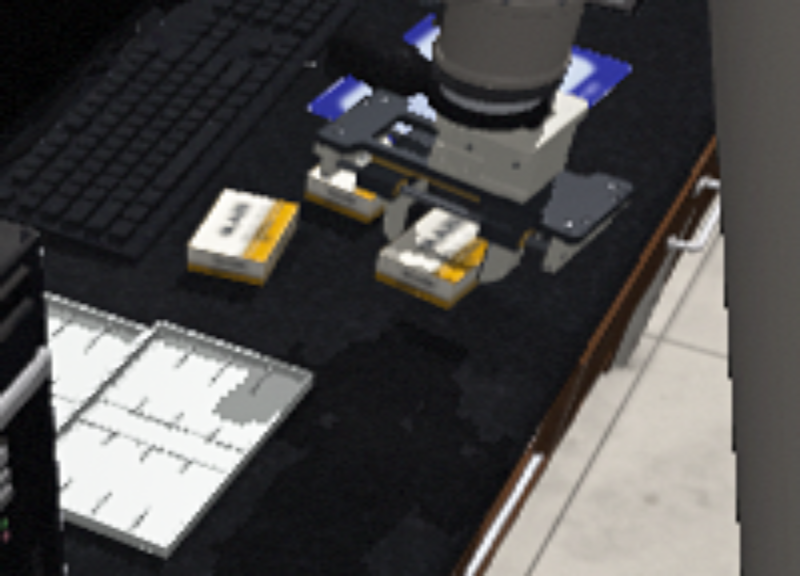

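The box is clear of the bench in the gripper, with its shadow below it, and it weighs only about 0.05 kg. I'll set it back down.

arm_command(motion=[[0, 0, -30, 0], [0, 0, -20, 0], [0, 0, -7, 0], [0, 0, -2, 0], [0, 0, -1, 0], [0, 0, 0, 0]])

```text
clock: 10.07
tcp_pos: [0.4375, -0.2521, 0.0119]
tool_rot: [[0.184, 0.983, 0.019], [0.983, -0.184, -0.005], [-0.002, 0.02, -1.0]]
contact_force: [0.3, -0.8, -0.4]
width: 0.0587
```

```bash
python3 st.py
```

```text
10.075 [ 0.4375 -0.2521  0.0119] yaw -10.59 z [ 0.0191 -0.0052 -0.9998] F [ 0.26 -0.8  -0.4 ] T [-0.105  0.119  0.01 ] w 0.0587 q [-0.68  0.58  1.84  0.01  0.7  -0.5 ]
```

arm_command(motion=[[0, 0, -3, 0], [0, 0, -2, 0], [0, 0, 0, 0]])

```text
clock: 10.45
tcp_pos: [0.4381, -0.2526, 0.0093]
tool_rot: [[0.183, 0.983, 0.021], [0.983, -0.183, -0.007], [-0.003, 0.022, -1.0]]
contact_force: [0.6, 0.6, -0.1]
width: 0.0582
```

```bash
python3 st.py
```

```text
10.45 [ 0.4381 -0.2526  0.0093] yaw -10.57 z [ 0.0212 -0.0071 -0.9997] F [ 0.61  0.55 -0.14] T [-0.11   0.112 -0.007] w 0.0582 q [-0.68  0.59  1.84  0.01  0.69 -0.5 ]
```

arm_command(motion=[[0, 0, -2, 0], [0, 0, -1, 0]])

```text
clock: 10.7
tcp_pos: [0.4384, -0.2528, 0.0088]
tool_rot: [[0.183, 0.983, 0.022], [0.983, -0.183, -0.008], [-0.004, 0.023, -1.0]]
contact_force: [-2.9, 1.7, 12.0]
width: 0.0584
```

```bash
python3 st.py
```

```text
10.7 [ 0.4384 -0.2528  0.0088] yaw -10.55 z [ 0.0222 -0.008  -0.9997] F [-2.87  1.71 11.96] T [ 0.315  0.871 -0.095] w 0.0584 q [-0.68  0.59  1.84  0.01  0.69 -0.5 ]
```

Contact on the bench shows at 12 N. I'll release here.

arm_command(motion=[[0, 0, 1, 0], [0, 0, 0, 0], [0, 0, 0, 0], [0, 0, 0, 0]], claw=-1)

```text
clock: 11.2
tcp_pos: [0.4385, -0.2529, 0.0095]
tool_rot: [[0.183, 0.983, 0.022], [0.983, -0.183, -0.008], [-0.004, 0.024, -1.0]]
contact_force: [-0.2, 0.5, -1.0]
width: 0.0909
```

arm_command(motion=[[0, 0, 20, 0], [0, 0, 40, 0], [0, 0, 40, 0], [0, 0, 0, 0]])

```text
clock: 11.7
tcp_pos: [0.4377, -0.2523, 0.111]
tool_rot: [[0.183, 0.983, 0.02], [0.983, -0.183, -0.006], [-0.003, 0.021, -1.0]]
contact_force: [0.8, -0.0, -1.0]
width: 0.0918
```

```bash
python3 st.py
```

```text
11.7 [ 0.4377 -0.2523  0.111 ] yaw -10.56 z [ 0.0202 -0.0064 -0.9998] F [ 0.82 -0.03 -1.03] T [-0.125  0.081  0.011] w 0.0918 q [-0.68  0.42  1.76  0.01  0.94 -0.5 ]
```

arm_command(motion=[[20, -26, 0, 0], [20, -26, 0, 0], [20, -26, 0, 0], [20, -26, -10, 0], [20, -26, -20, 0], [0, 0, -20, 0], [0, 0, -10, 0], [0, 0, 0, 0]])

```text
clock: 12.7
tcp_pos: [0.537, -0.3833, 0.0395]
tool_rot: [[0.183, 0.983, 0.011], [0.983, -0.183, 0.002], [0.004, 0.01, -1.0]]
contact_force: [0.7, 0.7, 0.3]
width: 0.0915
```

```bash
python3 st.py
```

```text
12.7 [ 0.537  -0.3833  0.0395] yaw -10.56 z [ 0.0108  0.0021 -0.9999] F [0.75 0.66 0.3 ] T [-0.099  0.076 -0.042] w 0.0915 q [-0.74  0.76  1.34  0.01  1.03 -0.56]
```

arm_command(motion=[[4, -3, -20, 0.9], [0, 0, -9, 0], [0, 0, -2, 0], [0, 0, 0, 0]])

```text
clock: 13.2
tcp_pos: [0.5417, -0.3863, 0.0077]
tool_rot: [[0.166, 0.986, 0.012], [0.986, -0.166, 0.001], [0.003, 0.012, -1.0]]
contact_force: [0.7, -0.2, 1.0]
width: 0.0919
```

```bash
python3 st.py
```

```text
13.2 [ 0.5417 -0.3863  0.0077] yaw -9.56 z [ 0.0121  0.0011 -0.9999] F [ 0.68 -0.21  0.96] T [-0.087  0.053  0.001] w 0.0919 q [-0.74  0.81  1.34  0.01  0.98 -0.58]
```

arm_command(motion=[[0, 0, 0, 0], [0, 0, 0, 0], [0, 0, 0, 0], [0, 0, 0, 0], [0, 0, 0, 0]], claw=1, grip_force=20)

```text
clock: 13.82
tcp_pos: [0.5423, -0.3868, 0.0092]
tool_rot: [[0.166, 0.986, 0.014], [0.986, -0.166, -0.001], [0.002, 0.014, -1.0]]
contact_force: [0.7, 1.1, -0.5]
width: 0.0584
```

arm_command(motion=[[0, 0, 10, 0], [0, 0, 20, 0], [0, 0, 20, 0], [0, 0, 10, 0], [0, 0, 0, 0], [0, 0, 0, 0]])

```text
clock: 14.58
tcp_pos: [0.5405, -0.3853, 0.0695]
tool_rot: [[0.166, 0.986, 0.009], [0.986, -0.166, 0.003], [0.005, 0.009, -1.0]]
contact_force: [0.1, -0.3, -3.9]
width: 0.0585
```

```bash
python3 st.py; python3 -c "
from h import *
F=[]
for k in range(6):
    cams.snapshot('top'); F.append(env.get_obs()['contact_force'])
F=np.array(F);print(F[:,2].round(2),F.mean(0))"; python3 st.py
```

```text
14.575 [ 0.5405 -0.3853  0.0695] yaw -9.56 z [ 0.0095  0.0034 -0.9999] F [ 0.1  -0.32 -3.88] T [-0.094  0.025 -0.034] w 0.0585 q [-0.74  0.73  1.3   0.01  1.1  -0.58]
[-3.5  -4.2  -2.62 -3.28 -2.54 -3.84] [-0.21923946 -0.21343309 -3.33089302]
14.875 [ 0.5407 -0.3855  0.0697] yaw -9.56 z [ 0.0098  0.0031 -0.9999] F [-0.14  0.02 -3.84] T [-0.106  0.1   -0.05 ] w 0.0582 q [-0.74  0.73  1.3   0.01  1.1  -0.58]
```

B weighs about 0.34 kg, against about 0.05 kg for the first, so it's probably the full one. I'll set it down and heft the third as asked.

arm_command(motion=[[0, 0, -30, 0], [0, 0, -20, 0], [0, 0, -8, 0], [0, 0, -3, 0], [0, 0, -2, 0]])

```text
clock: 15.5
tcp_pos: [0.5412, -0.386, 0.0091]
tool_rot: [[0.166, 0.986, 0.011], [0.986, -0.166, 0.002], [0.003, 0.011, -1.0]]
contact_force: [-3.9, 3.3, 9.2]
width: 0.0586
```

```bash
python3 st.py
```

```text
15.5 [ 0.5412 -0.386   0.0091] yaw -9.56 z [ 0.0112  0.0016 -0.9999] F [-3.95  3.29  9.2 ] T [ 0.552  0.935 -0.04 ] w 0.0586 q [-0.74  0.81  1.34  0.01  0.99 -0.58]
```

arm_command(motion=[[0, 0, 1, 0], [0, 0, 0, 0], [0, 0, 0, 0], [0, 0, 0, 0], [0, 0, 20, 0], [0, 0, 40, 0], [0, 0, 30, 0], [10, 24, 0, 3], [10, 24, 0, 3], [10, 24, 0, 3], [9, 23, 0, 3], [9, 23, 0, 3], [0, 0, -20, 0], [0, 0, -30, 0], [0, 0, -10, 0], [0, 0, 0, 0]], claw=-1)

```text
clock: 17.5
tcp_pos: [0.5931, -0.2486, 0.0415]
tool_rot: [[-0.129, 0.992, 0.007], [0.992, 0.128, 0.01], [0.009, 0.009, -1.0]]
contact_force: [0.4, -0.0, 0.4]
width: 0.0922
```

```bash
python3 st.py
python3 - <<'E'
from h import *
cv2.imwrite("pics/s6.png",cv2.resize(cams.snapshot("scene")[80:260,250:450,::-1],None,fx=4,fy=4*.8))
E
```

```text
17.5 [ 0.5931 -0.2486  0.0415] yaw 7.38 z [ 0.0074  0.0096 -0.9999] F [ 0.38 -0.01  0.36] T [-0.091  0.055 -0.026] w 0.0922 q [-0.52  0.73  1.39  0.01  1.02 -0.66]
```

View pics/s6.png

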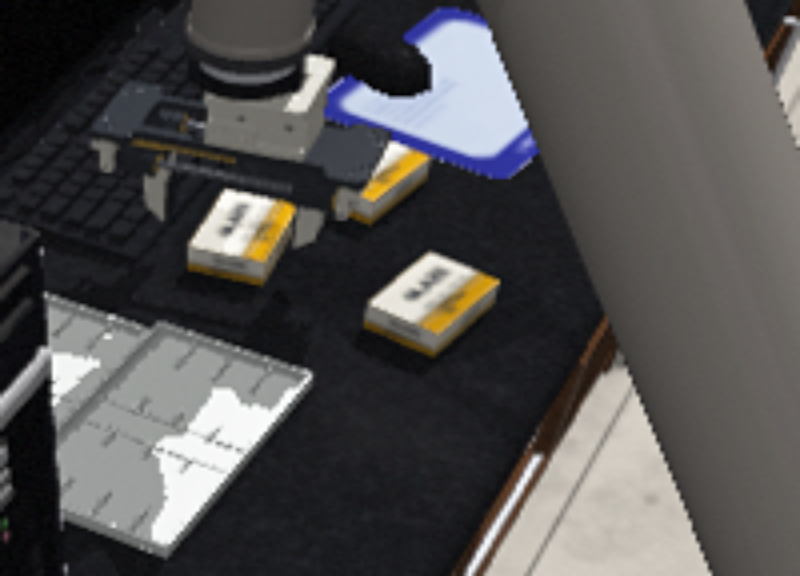

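```bash
python3 - <<'E'
from h import *
a=cams.snapshot("top")[:,:,::-1]
cv2.imwrite("pics/t6.png",cv2.resize(cv2.imread("pics/top0.png")[165:215,320:420],None,fx=8,fy=8,interpolation=cv2.INTER_CUBIC))
for u in (330,350,370):
  for z in (0,.015): print(u,px2w("top",u,181,z).round(4))
E
```

```text
330 [ 0.6526 -0.2116  0.    ]
330 [ 0.6495 -0.2093  0.015 ]
350 [ 0.6534 -0.2722  0.    ]
350 [ 0.6503 -0.2691  0.015 ]
370 [ 0.6542 -0.3329  0.    ]
370 [ 0.6511 -0.3291  0.015 ]
```

View pics/t6.png

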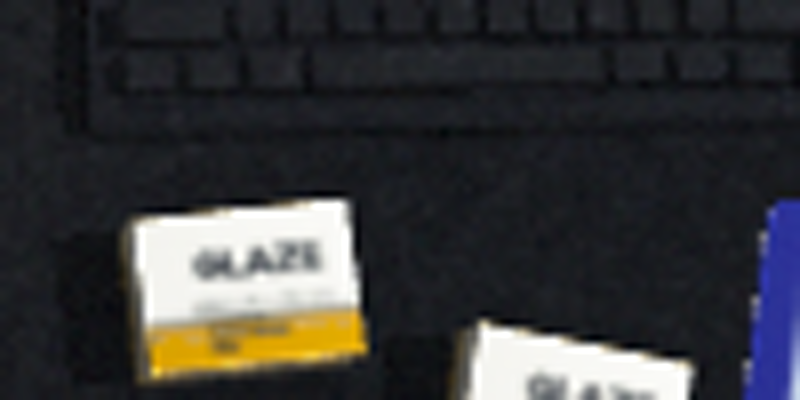

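arm_command(motion=[[-5, -19, 0, -1.7], [0, 0, 0, 0]], claw=-0.55)

```text
clock: 17.85
tcp_pos: [0.5892, -0.2708, 0.0447]
tool_rot: [[-0.096, 0.995, 0.013], [0.995, 0.096, 0.006], [0.005, 0.013, -1.0]]
contact_force: [0.9, 0.2, 0.1]
width: 0.0764
```

```bash
python3 st.py
```

```text
17.85 [ 0.5892 -0.2708  0.0447] yaw 5.51 z [ 0.0125  0.006  -0.9999] F [0.88 0.24 0.07] T [-0.079 -0.022  0.003] w 0.0764 q [-0.55  0.74  1.38  0.01  1.02 -0.66]
```

arm_command(motion=[[-2, 2, -10, 0], [0, 0, -8, 0], [0, 0, 0, 0]])

```text
clock: 18.23
tcp_pos: [0.5866, -0.2693, 0.0258]
tool_rot: [[-0.095, 0.995, 0.013], [0.995, 0.095, 0.006], [0.005, 0.013, -1.0]]
contact_force: [-0.7, -0.0, 0.5]
width: 0.0712
```

```bash
python3 st.py
```

```text
18.225 [ 0.5866 -0.2693  0.0258] yaw 5.43 z [ 0.0128  0.0061 -0.9999] F [-0.67 -0.05  0.54] T [-0.042  0.049  0.018] w 0.0712 q [-0.55  0.75  1.4   0.01  0.98 -0.66]
```

Both fingertips are below the box top with no contact. I'll continue down.

arm_command(motion=[[1, 0, -12, 0], [0, 0, -6, 0], [0, 0, 0, 0]])

```text
clock: 18.6
tcp_pos: [0.5877, -0.2687, 0.006]
tool_rot: [[-0.095, 0.995, 0.012], [0.995, 0.095, 0.007], [0.005, 0.013, -1.0]]
contact_force: [-0.3, 0.3, 0.3]
width: 0.0712
```

arm_command(motion=[[0, 0, 0, 0], [0, 0, 0, 0], [0, 0, 0, 0], [0, 0, 0, 0]], claw=1, grip_force=20)

```text
clock: 19.1
tcp_pos: [0.5879, -0.2688, 0.0064]
tool_rot: [[-0.095, 0.995, 0.013], [0.995, 0.095, 0.006], [0.005, 0.013, -1.0]]
contact_force: [-0.6, -0.8, -1.3]
width: 0.0585
```

```bash
python3 st.py
```

```text
19.1 [ 0.5879 -0.2688  0.0064] yaw 5.47 z [ 0.0127  0.0062 -0.9999] F [-0.61 -0.79 -1.34] T [-0.097  0.045  0.016] w 0.0585 q [-0.55  0.78  1.41  0.01  0.95 -0.66]
```

arm_command(motion=[[0, 0, 10, 0], [0, 0, 20, 0], [0, 0, 20, 0], [0, 0, 10, 0], [0, 0, 0, 0], [0, 0, 0, 0]])

```text
clock: 19.85
tcp_pos: [0.5876, -0.2687, 0.0696]
tool_rot: [[-0.095, 0.995, 0.013], [0.995, 0.095, 0.006], [0.005, 0.013, -1.0]]
contact_force: [0.1, 0.2, -1.7]
width: 0.0583
```

```bash
python3 st.py; python3 -c "
from h import *
F=[]
for k in range(6):
    cams.snapshot('top'); F.append(env.get_obs()['contact_force'])
F=np.array(F);print(F[:,2].round(2),F.mean(0))
cv2.imwrite('pics/s7.png',cv2.resize(cams.snapshot('scene')[80:260,250:450,::-1],None,fx=4,fy=4*.8))"; python3 st.py
```

```text
19.85 [ 0.5876 -0.2687  0.0696] yaw 5.47 z [ 0.0126  0.0062 -0.9999] F [ 0.13  0.17 -1.7 ] T [-0.059  0.037  0.023] w 0.0583 q [-0.55  0.7   1.36  0.01  1.07 -0.66]
[-1.14 -0.1  -1.74 -2.21 -1.04 -1.27] [-0.10651515 -0.05755937 -1.24991488]
20.2 [ 0.5877 -0.2687  0.0697] yaw 5.47 z [ 0.0128  0.0062 -0.9999] F [ 0.64  0.55 -1.34] T [-0.105 -0.009 -0.032] w 0.0583 q [-0.55  0.7   1.36  0.01  1.07 -0.66]
```

View pics/s7.png

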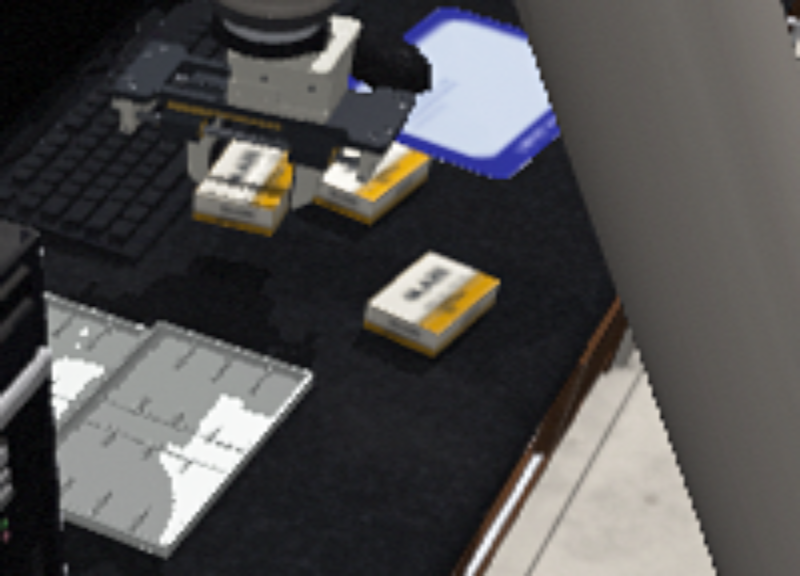

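The third box is lifted and weighs about 0.13 kg, so B (about 0.34 kg) is the full one. I'll set this one down and open only partly because of the keyboard.

arm_command(motion=[[0, 0, -30, 0], [0, 0, -20, 0], [0, 0, -8, 0], [0, 0, -3, 0], [0, 0, -2, 0]])

```text
clock: 20.82
tcp_pos: [0.5887, -0.2693, 0.0062]
tool_rot: [[-0.095, 0.995, 0.015], [0.995, 0.095, 0.005], [0.003, 0.015, -1.0]]
contact_force: [-0.7, 0.9, 11.8]
width: 0.0584
```

```bash
python3 st.py
```

```text
20.825 [ 0.5887 -0.2693  0.0062] yaw 5.47 z [ 0.015   0.0048 -0.9999] F [-0.72  0.92 11.77] T [ 0.101  0.599 -0.01 ] w 0.0584 q [-0.55  0.78  1.41  0.01  0.94 -0.66]
```

arm_command(motion=[[0, 0, 1, 0], [0, 0, 0, 0], [0, 0, 0, 0], [0, 0, 20, 0], [0, 0, 40, 0], [0, 0, 30, 0], [-10, -24, 0, -3], [-10, -24, 0, -3], [-10, -24, 0, -3], [-9, -22, 0, -3], [-4, -10, 0, -2], [0, 0, 0, 0]], claw=-0.55)

```text
clock: 22.32
tcp_pos: [0.5439, -0.3785, 0.1019]
tool_rot: [[0.161, 0.987, 0.018], [0.987, -0.161, -0.001], [0.002, 0.018, -1.0]]
contact_force: [0.2, -1.0, -0.3]
width: 0.0716
```

```bash
python3 st.py
python3 - <<'E'
from h import *
a=cams.snapshot("top")[:,:,::-1]
cv2.imwrite("pics/t8.png",a)
E
```

```text
22.325 [ 0.5439 -0.3785  0.1019] yaw -9.25 z [ 0.0183 -0.0011 -0.9998] F [ 0.18 -1.03 -0.33] T [-0.029  0.097 -0.027] w 0.0716 q [-0.73  0.69  1.29  0.01  1.15 -0.57]
```

View pics/t8.png

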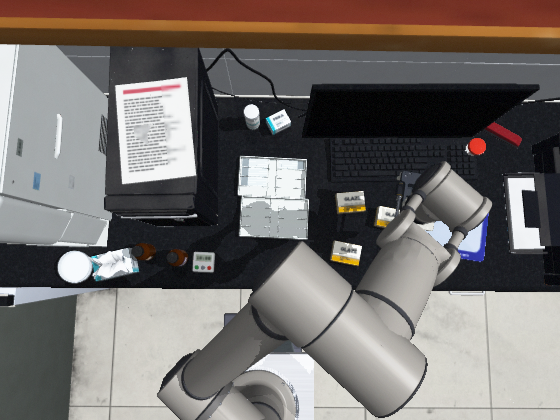

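The boxes are lying flat, the trays are joined, and the bottles and timer haven't moved. I'll grasp B again.

arm_command(motion=[[-3, -7, -20, -0.3], [0, 0, -35, 0], [0, 0, -20, 0], [0, 0, 0, 0]], claw=-1)

```text
clock: 22.88
tcp_pos: [0.5409, -0.3823, 0.0208]
tool_rot: [[0.161, 0.987, 0.016], [0.987, -0.161, 0.001], [0.004, 0.016, -1.0]]
contact_force: [-0.1, 0.5, 0.1]
width: 0.0914
```

```bash
python3 st.py
```

```text
22.875 [ 0.5409 -0.3823  0.0208] yaw -9.27 z [ 0.016   0.0014 -0.9999] F [-0.12  0.45  0.08] T [-0.109  0.052 -0.026] w 0.0914 q [-0.74  0.79  1.35  0.01  1.   -0.58]
```

arm_command(motion=[[0, -3, -9, -0.3], [0, 0, -4, 0], [0, 0, 0, 0]])

```text
clock: 23.25
tcp_pos: [0.5416, -0.3856, 0.0078]
tool_rot: [[0.166, 0.986, 0.017], [0.986, -0.166, 0.0], [0.003, 0.017, -1.0]]
contact_force: [-0.1, -0.7, 0.5]
width: 0.0917
```

arm_command(motion=[[0, 0, 0, 0], [0, 0, 0, 0], [0, 0, 0, 0], [0, 0, 0, 0], [0, 0, 0, 0]], claw=1, grip_force=25)

```text
clock: 23.88
tcp_pos: [0.5421, -0.3861, 0.0093]
tool_rot: [[0.166, 0.986, 0.019], [0.986, -0.166, -0.001], [0.002, 0.019, -1.0]]
contact_force: [-0.4, -0.2, -0.5]
width: 0.0584
```

```bash
python3 st.py
```

```text
23.875 [ 0.5421 -0.3861  0.0093] yaw -9.54 z [ 0.019  -0.0014 -0.9998] F [-0.4  -0.17 -0.46] T [-0.093  0.08  -0.006] w 0.0584 q [-0.74  0.8   1.35  0.01  0.97 -0.58]
```

arm_command(motion=[[0, 0, 20, 0], [0, 0, 40, 0], [0, 0, 40, 0], [0, 0, 40, 0], [0, 0, 30, 0], [0, 0, 0, 0]])

```text
clock: 24.62
tcp_pos: [0.5405, -0.3845, 0.1883]
tool_rot: [[0.166, 0.986, 0.018], [0.986, -0.166, -0.001], [0.002, 0.018, -1.0]]
contact_force: [1.2, -0.3, -3.8]
width: 0.0584
```

arm_command(motion=[[0, 20, 0, 0], [0, 30, 0, 0], [0, 40, 0, 0], [0, 40, 0, 0], [0, 40, 0, 0], [0, 40, 0, 0], [0, 40, 0, 0], [5, 35, 0, 0], [10, 25, 0, 0], [10, 10, 0, 0], [5, 0, 0, 0], [0, 0, 0, 0]])

```text
clock: 26.12
tcp_pos: [0.5577, -0.0409, 0.1709]
tool_rot: [[0.163, 0.987, -0.012], [0.987, -0.162, 0.016], [0.014, -0.014, -1.0]]
contact_force: [0.7, -0.3, -3.4]
width: 0.0586
```

```bash
python3 st.py
```

```text
26.125 [ 0.5577 -0.0409  0.1709] yaw -9.35 z [-0.0116  0.016  -0.9998] F [ 0.68 -0.33 -3.45] T [-0.088  0.1   -0.043] w 0.0586 q [-0.22  0.46  1.5   0.01  1.2  -0.06]
```

arm_command(motion=[[10, 0, 4, 0], [12, 0, 4, 0], [10, 0, 2, 0], [5, 0, 0, 0], [0, 0, 0, 0], [0, 0, 0, 0], [0, 0, 0, 0], [0, 0, 0, 0]])

```text
clock: 27.12
tcp_pos: [0.5961, -0.0444, 0.1812]
tool_rot: [[0.167, 0.986, -0.013], [0.986, -0.167, 0.016], [0.013, -0.015, -1.0]]
contact_force: [-0.4, 1.3, -3.5]
width: 0.0586
```

```bash
python3 st.py; python3 - <<'E'
from h import *
cv2.imwrite("pics/s9.png",cv2.resize(cams.snapshot("scene")[80:290,220:460,::-1],None,fx=3,fy=2.7))
cv2.imwrite("pics/t9.png",cv2.resize(cams.snapshot("top")[130:290,130:430,::-1],None,fx=2.6,fy=3))
o=env.get_obs();print(o["qvel"].round(4))
E
python3 st.py
```

```text
27.125 [ 0.5961 -0.0444  0.1812] yaw -9.62 z [-0.0128  0.0157 -0.9998] F [-0.35  1.32 -3.47] T [-0.158  0.049  0.028] w 0.0586 q [-0.21  0.52  1.37  0.01  1.27 -0.05]
[-0.0012  0.0002 -0.0005 -0.0017 -0.0007 -0.0006]
27.225 [ 0.5962 -0.0444  0.1812] yaw -9.62 z [-0.0126  0.0157 -0.9998] F [ 0.21  0.77 -3.12] T [-0.089  0.009  0.025] w 0.0583 q [-0.21  0.52  1.37  0.01  1.27 -0.05]
```

View pics/s9.png

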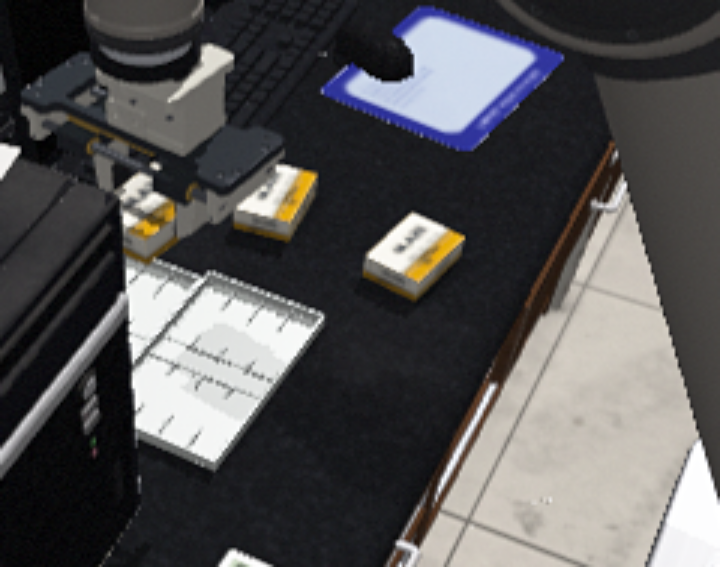

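View pics/t9.png

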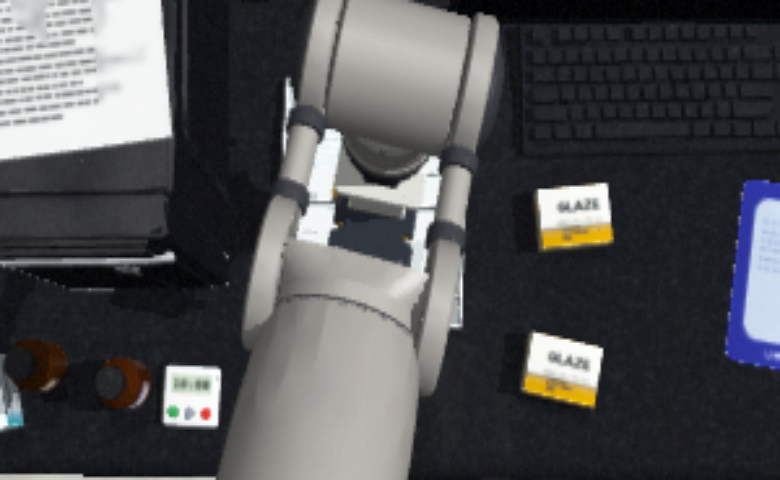

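```bash
python3 - <<'E'
from h import *
cv2.imwrite("pics/w9.png",cams.snapshot("wrist")[:,:,::-1])
cv2.imwrite("pics/t8c.png",cv2.resize(cv2.imread("pics/t8.png")[150:245,230:320],None,fx=8,fy=6.3,interpolation=cv2.INTER_CUBIC))
E
```

```text
(no output)
```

View pics/w9.png

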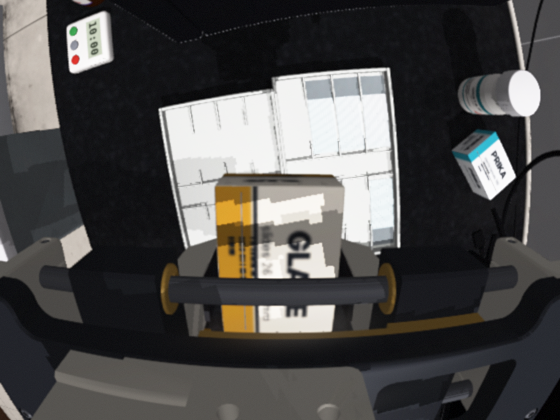

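View pics/t8c.png

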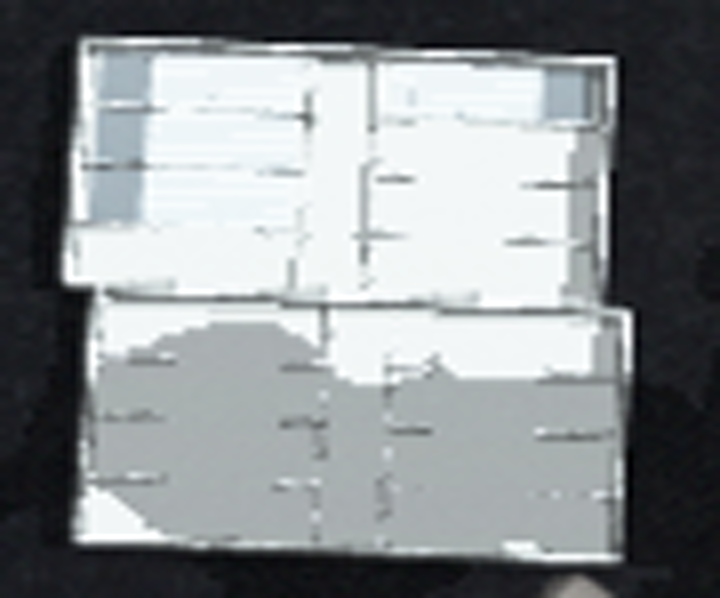

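```bash
python3 - <<'E'
import cv2
cv2.imwrite("pics/w9c.png",cv2.resize(cv2.imread("pics/w9.png")[60:185,220:340],None,fx=5,fy=4.8,interpolation=cv2.INTER_CUBIC))
E
```

```text
(no output)
```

View pics/w9c.png

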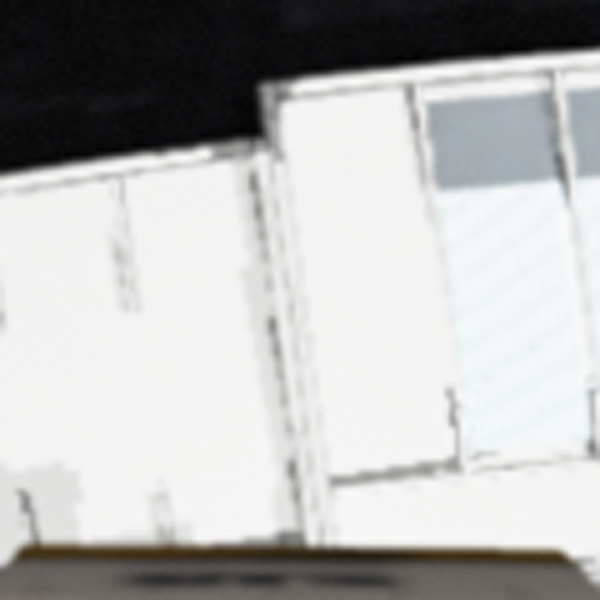

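The left end is closed: the rims touch from crop (265,150) downward, with no dark bench showing between them. The force balance during the push, with 15 N between the fingers and no motion, also fits a flush seat. The box is held still, so I'll hand in.

```bash
python3 st.py; python3 -c "
from rig import job
print(job.job_done())"
```

```text
27.275 [ 0.5963 -0.0444  0.1812] yaw -9.63 z [-0.0125  0.0157 -0.9998] F [ 0.02 -0.48 -3.37] T [-0.086  0.062 -0.017] w 0.0582 q [-0.21  0.52  1.37  0.01  1.27 -0.05]
the job is handed in; nothing more can be done
None
```

I did the job in the order asked and handed it in at 27.3 s; no verdict was reported.

- **Trays:** I pushed the near tray against the far tray with both open fingers, to about 15 N, and it would not move further. In the wrist view the left end shows no gap. The right end was hidden by the box there, so I checked it only in the coarser top view, where the join also looks closed.
- **Hefting:** I lifted all three boxes and set each back down on the bench. They read about 0.5 N, 3.3 N and 1.25 N (roughly 0.05, 0.34 and 0.13 kg). Readings scatter by about 1 N, but the second box is clearly the full one.
- **Final hold:** The full box is gripped at 25 N above the join, with its underside about 17 cm above the bench. The arm is still and the box is within about 2° of level.
- **Other objects:** The bottles and timer look unmoved in the last pictures, and the other two boxes lie flat.

The gripper tilted by up to 1.9° while pushing; it had mostly levelled before the boxes were grasped.

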